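# Snap the control board onto its standoffs in the spectrometer's electronics tray

### The job

Refit the spectrometer's loose control board: lift it off the pad by its metal shield can, lay it over the four white snap standoffs in the open electronics tray, let go, and then press it down beside one standoff after the next, going round the board, until all four have clicked and it sits down flat. Push gently, by feel, never with more than about 25 N; do not tip the board steeply or drop it, and the other things on the bench stay where they are.

Things in the scene. Friction and masses are not known exactly. Their poses are not given: they have to be found in the camera images.
- board: the loose control board, component side up on the blue-grey pad: 2 mm green fibreglass, 110 mm (own x) by 140 mm (own y), about 0.2 kg, a plain 8.4 mm hole near each corner. Origin: centre of its underside; z up; x away from the robot within 0.6 rad. Besides the can: an edge connector (10 mm high, x 38 to 54, y -4 to 20 mm), two capacitors (12 mm high, x -51 to -29, y -15 to -5 mm)
- can (a point): centre of the top of the board's bright metal shield can, the place to hold it: 44 mm (x) by 30 mm (y) by 24 mm high, its top 26 mm above the board's underside. Grip it across the 30 mm; beside it (y 15 to 70 mm either way, x within 28 mm) the board is bare but for chips up to 2 mm high. Axes as the board's
- pcb: part of the board: its fibreglass, all parts on it and the lid of the can, that is everything but the side walls of the can. Same origin and axes as the board. A push on it of more than 25 N is too much (a grip on the can's side walls is not a push)
- tray: fixed open grey metal tray, 156 mm (own x) by 243 mm (y from -88 to 155 mm), on soft vibration-isolating rubber feet: it sinks some mm under a push and springs back. Unloaded, floor 16 mm, wall tops 35 mm, power supply (y 95 to 145 mm) 50 mm above the bench. Origin: on the bench under the middle of the board's place; x away from the robot within 0.3 rad. Tray and pad may swap sides
- hole0 (a point): centre of the board's near-right hole (8.4 mm), on the underside; at x -42, y -58 mm in the board's frame; belongs on seat0; the fitted board's axes match the tray's
- hole1 (a point): centre of the board's near-left hole (8.4 mm), on the underside; at x -42, y 58 mm in the board's frame; belongs on seat1; the fitted board's axes match the tray's
- hole2 (a point): centre of the board's far-left hole (8.4 mm), on the underside; at x 42, y 58 mm in the board's frame; belongs on seat2; the fitted board's axes match the tray's
- hole3 (a point): centre of the board's far-right hole (8.4 mm), on the underside; at x 42, y -46 mm in the board's frame; belongs on seat3; the fitted board's axes match the tray's
- seat0 (a point): centre of the shoulder of the tray's near-right standoff, 30 mm above the bench, at x -42, y -58 mm in the tray's frame; for hole0. A white nylon snap standoff, as are all four: a 15 mm shoulder that carries the board's underside, and a 6.4 mm post ending 15.5 mm above it in a cone (3.5 mm high, tip 2.8 mm wide)
- seat1 (a point): centre of the shoulder of the tray's near-left standoff, 30 mm above the bench, at x -42, y 58 mm in the tray's frame; for hole1. Each post has two sprung barbs, 11.6 mm across at 3.7 mm above the shoulder, ramped above that: a board laid over the posts rests on the ramps, its underside about 5.5 mm above the shoulders
- seat2 (a point): centre of the shoulder of the tray's far-left standoff, 30 mm above the bench, at x 42, y 58 mm in the tray's frame; for hole2. Pushing the board over one standoff takes 7 to 13 N at that standoff; then the resistance falls, the barbs spring out over the board (the click), and it stops hard on the shoulder
- seat3 (a point): centre of the shoulder of the tray's far-right standoff, 30 mm above the bench, at x 42, y -46 mm in the tray's frame; for hole3. Pushing all four at once from the middle takes over 25 N. To press one, push on the bare board 22 mm from its hole, along y towards the middle. With one corner down the one diagonally across stands high: take the neighbours first
- screwdriver: a screwdriver 170 mm long with a blue handle lying on the pad beyond the board; leave alone. Origin: underside centre
- jar_a: a small white jar, 38 mm wide, 58 mm high, standing on the pad's near left corner; leave alone. Origin: underside centre
- jar_b: a white reagent jar 42 mm wide, 66 mm high, standing on the right of the bench; leave alone. Origin: underside centre
- jar_c: a white reagent jar like jar_b, on the right of the bench; leave alone. Origin: underside centre
- flask: a small stoppered glass flask, 62 mm wide, 107 mm high, on the right of the bench; leave alone. Origin: underside centre
- spatula: a flat steel lab spatula, 165 mm long, lying beyond the tray and pad; leave alone. Origin: underside centre

How it is judged:
By the outcome, as a careful person would: the job done as asked, in the order asked, and still so for the second after the job is handed in, with the robot touching nothing.
It also fails if it takes over 72 s, if anything falls off the work surface, if the arm or the gripper's body presses on something with over 40 N, if the wrist force passes 120 N, or if a joint passes its speed limit or range.

### The arm

A 7-joint arm with a two-finger parallel gripper is mounted at the origin on the work surface. World frame = base frame: x ahead of the robot, y to its left, z up, the work surface at z = 0. Lengths are in m, angles in degrees, forces in N, time in s.
With the tool pointing down it reaches from about 0.425 to 0.875 m from the base axis. Payload 4.7 kg.
Tool frame: the origin (TCP) lies at the centre of the arm's flange, where the gripper is bolted on; the fingertips stand 182 mm ahead of it and the grasp point (between the pads) lies 164 mm ahead of it; z points along the fingers, y is the line along which they close (so a half turn about z gives the same grasp; the last joint's range is limited). The gripper opens to 87 mm and grips with 3 to 60 N. Pads are 19 mm wide; open, the fingers measure 117 mm over their backs; the gripper's body (75 mm by 190 mm) begins 51 mm behind the grasp point.
Start: joints at [77.47, 18.392, -4.016, 83.108, 1.295, 78.541, -3.26], TCP at [0.15, -0.632, 0.405] pointing down, gripper open.
Joint ranges: [-163.93, 163.93], [-17.29, 119.83], [-79.2, 71.16], [3.27, 140.29], [-89.18, 269.18], [5.43, 117.66], [-154.24, 154.24]. Speed limits (degrees/s): [147.25, 147.25, 180, 180, 180, 180, 180].

### API

Orientations are given as [roll, pitch, yaw] about the fixed x, y, z axes, in that order (R = Rz(yaw) Ry(pitch) Rx(roll)).
In Python, from cell import env gives the robot as it stands. The module is installed in compiled form; this text tells all that it offers.
- The arm moves only by the tool step_arm, never from a script. Its argument "steps" is one flat list of numbers, 5 for each row, row after row: the opening, from 0 (shut) to 1 (fully open), then the shift along the tool's x, y, z in mm, then the turn about the tool's z in degrees. In form: [grip, dx, dy, dz, roll, grip, dx, dy, dz, roll, ...]. A call has 1 to 12 rows; each row shifts and turns the commanded pose from where the row before left it, along the tool's axes as they then stand; what a row does not reach is not made up. A row lasts 1/8 s, in which the tool goes at most 62.5 mm and 10.7 degrees, less where a joint would pass 70% of its speed; a pose out of reach is approached as far as the arm can. A call with a gripper value outside its range is refused whole. The fingers move at their own pace and stop on an object; "grip_force" is the grip in N (left out, the last holds). Time passes only in rows, so rows that do not move let the fingers close. It gives the time, the measured TCP pose, the force, the opening and the grip force at its end, in the units of the state.
- env.get_obs(): the state, without advancing time (a new reading comes with each control period).
- env.read_camera(name): name is "side" or "top"; returns a dict with "image" (384x512x3 uint8, red, green, blue), "camera_matrix" (3x3 intrinsics, pixels), "R" (3x3) and "t" (3): a world point X has camera coordinates R X + t. Camera axes: x right, y down, z forward; pixel columns grow to the right and rows downward; lengths in m; the calibration is good to about 2 mm. A picture is of the moment at which its call begins. There is no depth.
- env.sign_off(): hands the job in; it is judged then, once.
The state is a dict: "time_s": time; "qpos": joint angles; "joint_velocities": joint speeds; "effort": joint torques, N m; "tool_pos": TCP position; "tool_rot": TCP orientation; "force": force on the tool from outside, world axes, zero at the start; "wrist_torque": the same for the moment, N m; "grip_width": finger opening in m; "grasp_force": force on a finger pad.
Only numpy, scipy, OpenCV 4.12 (cv2) and the standard library are available. Lean on these libraries where they do the work, as an engineer would, in place of code of your own. Each camera call takes 0.05 s, during which the arm holds its last target. There are 200 camera calls.

## Working session

There is one attempt and no reset: what is moved stays moved. The work goes in short steps, Python scripts to look and compute and a tool call to move; the robot and the scene stay as the last step left them, time stands still between calls to the robot, and variables do not carry over. Pictures are saved under pics/ and viewed, at most 10 in all, crops included, and the job is handed in when it is done.

Besides the shell and the picture viewer there is one more tool, called after "Emit:" in YAML: its name, and indented under it one key for each argument. step_arm: Moves the arm, as the interface text tells. Its arguments: {"type":"object","properties":{"steps":{"type":"array","items":{"type":"number"}},"grip_force":{"type":"number"}},"required":["steps"]}

```bash
mkdir -p pics; cat > h.py <<'E'
import numpy as np, cv2
from cell import env
def cam(n):
    d=env.read_camera(n); return d["image"],np.array(d["camera_matrix"]),np.array(d["R"]),np.array(d["t"])
def ray(px,c,z):
    _,K,R,t=c; C=-R.T@t; d=R.T@np.linalg.inv(K)@np.array([px[0],px[1],1.]); return C+d*(z-C[2])/d[2]
def proj(X,c):
    _,K,R,t=c; p=K@(R@np.array(X)+t); return p[:2]/p[2]
def save(n,img): cv2.imwrite("pics/"+n,cv2.cvtColor(img,cv2.COLOR_RGB2BGR))
E
python3 - <<'E'
from h import *
for n in("top","side"):
    c=cam(n); save(n+"0.png",c[0]); print(n,c[1],-c[2].T@c[3],c[2])
print(env.get_obs())
E
```

```text
top [[356.7922381    0.         261.61496236]
 [  0.         356.7922381  190.41256915]
 [  0.           0.           1.        ]] [ 0.4729092  -0.10990665  0.93925659] [[ 0.02569706 -0.99944467  0.02121354]
 [-0.99184513 -0.02814005 -0.12430355]
 [ 0.12483147 -0.01784631 -0.99201745]]
side [[424.25715197   0.         250.46185646]
 [  0.         424.25715197 187.95345888]
 [  0.           0.           1.        ]] [ 0.49977679 -1.09266397  0.77653164] [[ 0.9965214  -0.08313033  0.00586949]
 [-0.04461297 -0.59163196 -0.80497286]
 [ 0.07039024  0.80191083 -0.5932826 ]]
{'time_s': 0.1, 'qpos': array([77.46895285, 18.43560055, -4.01414381, 83.16626302,  1.29512145,
       78.54257785, -3.262111  ]), 'joint_velocities': array([ 0.00079408, -0.07897678,  0.1004625 , -0.23213092, -0.05745571,
       -0.08776289, -0.10895106]), 'effort': array([ 9.15238179e-04, -4.92569768e+01, -4.05245516e-01, -3.13398349e+01,
       -6.41423394e-02,  3.95120785e-02,  7.55530482e-05]), 'tool_pos': array([ 0.14987572, -0.63230262,  0.40377595]), 'tool_rot': array([-1.79900792e+02,  6.02317235e-03,  1.33372068e+01]), 'force': array([ 0.4018    ,  0.8039986 , -0.28136286]), 'wrist_torque': array([-0.01002808, -0.02138143,  0.05395058]), 'grasp_force': 0.0, 'grip_width': 0.08696079381155766}
```

View pics/top0.png

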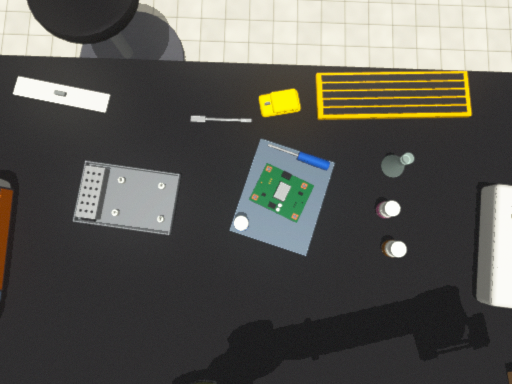

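View pics/side0.png

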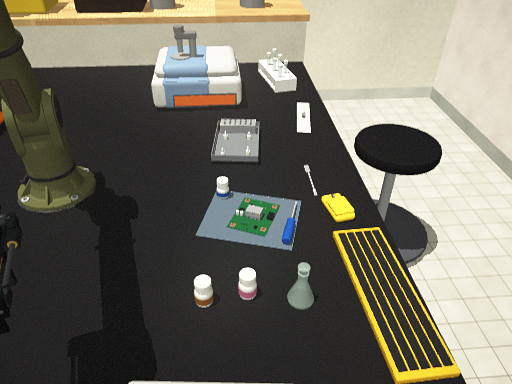

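The top view shows the board at about (282,192) on the pad, turned roughly 25°. The tray is on the left, with white standoffs at about (121,180), (162,186), (115,212) and (161,219). Next I'll measure both.

```bash
python3 - <<'E'
from h import *
c=cam("top"); im=c[0]; hsv=cv2.cvtColor(im,cv2.COLOR_RGB2HSV)
m=cv2.inRange(hsv,(40,90,40),(85,255,255)); m[:,:240]=0;m[:,330:]=0
m=cv2.morphologyEx(m,cv2.MORPH_CLOSE,np.ones((9,9)))
k=max(cv2.findContours(m,0,2)[0],key=cv2.contourArea)
w=np.float32([ray(p[0],c,.006)[:2] for p in k]); r=cv2.minAreaRect(w*1000); print("board",r)
g=im[160:225,90:185].min(2)
for (u,v) in[(161,219),(115,212),(121,180),(162,186)]:
    p=im[v-6:v+7,u-6:u+7].min(2).astype(float); q=np.clip(p-np.median(p)-40,0,None); yy,xx=np.mgrid[v-6:v+7,u-6:u+7]
    a=np.array([(q*xx).sum(),(q*yy).sum()])/q.sum(); print(a,p.max(),np.median(p),ray(a,c,.038)[:2])
save("b.png",cv2.hconcat([cv2.resize(im[150:240,240:330],(400,400)),cv2.resize(im[155:245,70:190],(533,400))])[:, :800])
E
```

```text
board ((587.3117065429688, -178.60601806640625), (139.0370635986328, 109.88309478759766), 65.56101989746094)
[159.69393939 219.46969697] 245.0 173.0 [0.50572977 0.12730789]
[113.99226306 212.6344294 ] 248.0 169.0 [0.51975754 0.2421123 ]
[120.90263158 180.19736842] 241.0 167.0 [0.60228459 0.23105973]
[160.66597938 186.00618557] 249.0 170.0 [0.59031422 0.13002132]
```

View pics/b.png

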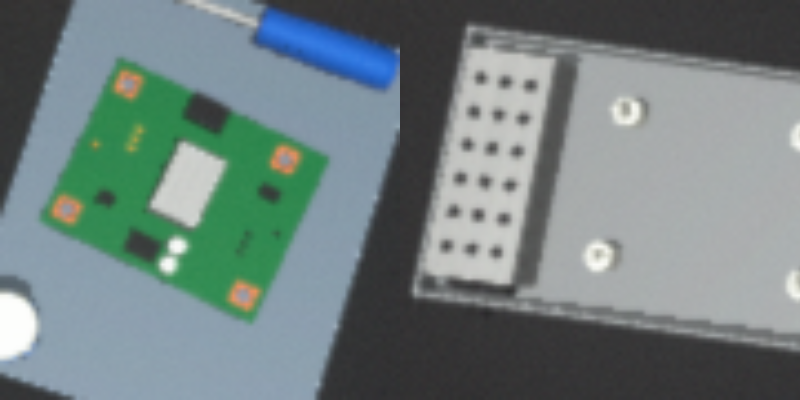

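```bash
cat >> h.py <<'E'
H=np.array([[-42,-58],[-42,58],[42,58],[42,-46]])/1000.
def kab(P,Q):
    p,q=P.mean(0),Q.mean(0); U,S,V=np.linalg.svd((P-p).T@(Q-q)); R=V.T@np.diag([1,np.linalg.det(V.T@U.T)])@U.T
    t=q-R@p; return t,np.degrees(np.arctan2(R[1,0],R[0,0])),np.linalg.norm((P@R.T+t)-Q,axis=1)*1000
def pt(o,yaw,xy):
    a=np.radians(yaw); return o+np.array([[np.cos(a),-np.sin(a)],[np.sin(a),np.cos(a)]])@np.array(xy)
def blob(m,uv,r=7):
    u,v=map(int,np.round(uv)); q=m[v-r:v+r+1,u-r:u+r+1].astype(float); yy,xx=np.mgrid[v-r:v+r+1,u-r:u+r+1]
    return np.array([(q*xx).sum(),(q*yy).sum()])/q.sum()
def tri(a,c,b,d):
    A=[]
    for px,cc in((a,c),(b,d)):
        P=cc[1]@np.c_[cc[2],cc[3]]; A+=[px[0]*P[2]-P[0],px[1]*P[2]-P[1]]
    A=np.array(A); return np.linalg.lstsq(A[:,:3],-A[:,3],rcond=None)[0]
E
python3 - <<'E'
from h import *
T=cam("top");S=cam("side")
def om(c):
    i=c[0].astype(int); return np.clip(i[...,0]-i[...,1]-15,0,60)*(i[...,2]<160)
bo=np.array([.5873,-.1786])
for it,z in enumerate((.006,.006)):
  Q=[];R3=[]
  for h in H:
    w=pt(bo,-24.4,h); a=blob(om(T),proj([*w,.006],T),6); b=blob(om(S),proj([*w,.006],S),5); Q.append(ray(a,T,z)[:2]); R3.append(tri(a,T,b,S))
  t,y,e=kab(H,np.array(Q)); print("board",t,y,e); bo=t
R3=np.array(R3);print(R3,kab(H,R3[:,:2]))
tw=np.array([[.5057,.1273],[.5198,.2421],[.6023,.2311],[.5903,.1300]])
def wm(c,uv,r):
    g=c[0].min(2).astype(float); u,v=map(int,np.round(uv)); return np.clip(g-np.median(g[v-r:v+r+1,u-r:u+r+1])-25,0,None)
Q=[];R3=[]
for w in tw:
    u=proj([*w,.038],T);a=blob(wm(T,u,6),u,6); u=proj([*w,.038],S); b=blob(wm(S,u,7),u,7); Q.append(ray(a,T,.036)[:2]);R3.append(tri(a,T,b,S)); print(a,b)
print(kab(H,np.array(Q)));R3=np.array(R3);print(R3,kab(H,R3[:,:2]))
print([proj([.55,.18,.03],S)])
im=cv2.hconcat([cv2.resize(S[0][110:170,200:275],(500,400),interpolation=2),cv2.resize(S[0][185:250,195:305],(300,177))[:177].copy() if 0 else np.zeros((400,1,3),np.uint8)])
save("s.png",im)
E
```

```text
board [ 0.58740446 -0.17838562] -24.275587052722855 [0.28921862 0.14637779 0.14511577 0.20112811]
board [ 0.58740446 -0.17838562] -24.275587052722855 [0.28921862 0.14637779 0.14511577 0.20112811]
[[ 0.52666608 -0.21433405  0.00539901]
 [ 0.57482272 -0.10809095  0.00432707]
 [ 0.65149826 -0.14289611  0.00385196]
 [ 0.60821527 -0.23766754  0.00435783]] (array([ 0.58906202, -0.17847956]), np.float64(-24.384217588411037), array([0.41746591, 0.23286328, 0.25632006, 0.11929964]))
[159.47278383 219.32503888] [221.84548105 151.02332362]
[113.94816415 212.45896328] [224.58401639 134.69467213]
[120.68399453 180.06976744] [248.14559387 134.72796935]
[160.55606936 185.88439306] [247.21187801 149.59871589]
(array([0.55469197, 0.18069343]), np.float64(-6.901223171826861), array([0.2767522 , 0.43679686, 0.9603736 , 0.87032565]))
[[0.50836913 0.12974414 0.03133679]
 [0.52198391 0.24621561 0.02807775]
 [0.60535341 0.23434698 0.03105714]
 [0.59374802 0.13212032 0.03153106]] (array([0.5570058 , 0.18262818]), np.float64(-6.850020159806247), array([0.30800411, 1.02055266, 0.89937744, 0.55612498]))
[array([233.07219074, 143.34389894])]
```

View pics/s.png

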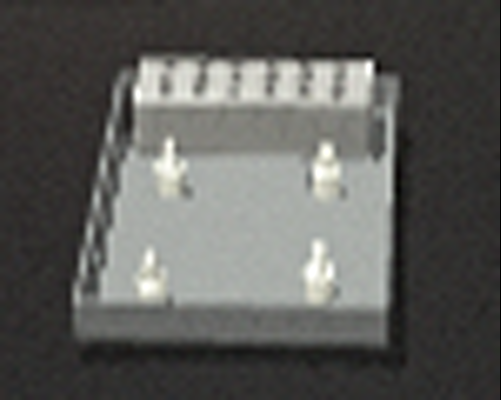

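The side crop shows the four posts in front of the power supply, which agrees with the top-view layout. The board is at (0.587,-0.178) with yaw -24.3°, and the tray at (0.5545,0.182) with yaw -6.9°. I'm setting out for the board now.

Emit:
step_arm:
  steps: [0.7,30,-20,0,0,0.7,50,-32,0,0,0.7,50,-32,0,0,0.7,50,-32,0,0,0.7,50,-32,0,0,0.7,50,-32,0,0,0.7,50,-32,0,0,0.7,50,-32,0,0,0.7,50,-32,0,0,0.7,50,-32,0,0,0.7,30,-20,0,0,0.7,20,-13,0,0]
  grip_force: 20

```text
time_s: 1.75
tool_pos: [0.5881, -0.1761, 0.4046]
tool_rot: [-180.0, -0.0, 13.5]
force: [-0.2, -1.0, 0.5]
grip_width: 0.0607
grasp_force: 0.0
```

Emit:
step_arm:
  steps: [0.7,0,0,10,6,0.7,0,0,40,8,0.7,0,0,40,8,0.7,0,0,30,8,0.7,0,0,10,7.6,0.7,0,0,0,0,0.7,0,0,0,0]

```text
time_s: 2.62
tool_pos: [0.5873, -0.1784, 0.2755]
tool_rot: [-180.0, -0.1, -24.1]
force: [-0.4, 0.2, 0.5]
grip_width: 0.0609
grasp_force: 0.0
```

```bash
cat >> h.py <<'E'
def go(x,y,z,yaw,show=True):
    "tool-frame step from measured pose to target (mm, deg)"
    o=env.get_obs(); p=o["tool_pos"]; th=np.radians(o["tool_rot"][2]); d=np.array([x,y])-p[:2]
    print("dx %.1f dy %.1f dz %.1f roll %.2f"%(1e3*(d[0]*np.cos(th)+d[1]*np.sin(th)),1e3*(d[0]*np.sin(th)-d[1]*np.cos(th)),1e3*(p[2]-z),o["tool_rot"][2]-yaw),p,o["tool_rot"],o["force"],o["time_s"])
E
python3 -c "
from h import *
go(.588,-.178,.30,-24.3)"
```

```text
dx 0.5 dy -0.6 dz -24.5 roll 0.17 [ 0.58731346 -0.17838627  0.27552517] [-1.79993455e+02 -6.99692311e-02 -2.41307293e+01] [-0.44454437  0.24123378  0.47351055] 2.625
```

Emit:
step_arm:
  steps: [0.7,0.5,-0.5,15,0,0.7,0,0,25,0,0.7,0,0,20,0,0.7,0,0,10,0,0.7,0,0,5,0,0.7,0,0,5,0,0.7,0,0,0,0,0.7,0,0,0,0]

```text
time_s: 3.62
tool_pos: [0.5879, -0.1782, 0.1953]
tool_rot: [180.0, -0.1, -24.3]
force: [-0.9, -0.5, -0.9]
grip_width: 0.0612
grasp_force: 0.0
```

```bash
python3 - <<'E'
from h import *
go(.588,-.178,.195,-24.3)
c=cam("top");d=cam("side")
save("g.png",cv2.hconcat([cv2.resize(c[0][150:240,230:330],(400,360)),cv2.resize(d[0][170:260,200:300],(400,360))]))
E
```

```text
dx 0.0 dy -0.2 dz 0.3 roll 0.04 [ 0.58787949 -0.17821185  0.19527929] [ 1.79997887e+02 -5.67906788e-02 -2.42575857e+01] [-0.8521408  -0.52865507 -0.87298381] 3.625
```

View pics/g.png

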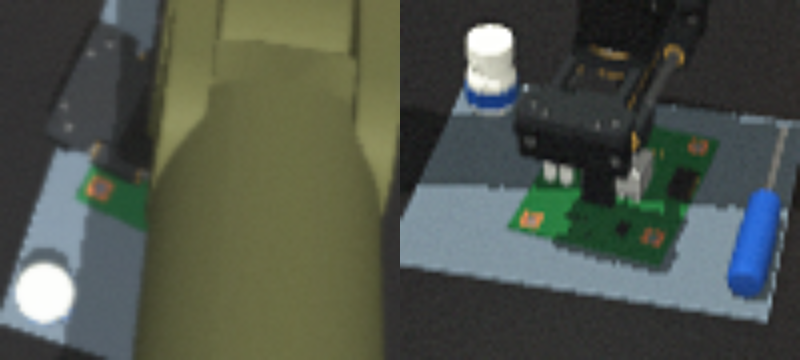

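The right half shows the fingers straddling the bright can, clear of the capacitors and the jar. I'm closing the grip.

Emit:
step_arm:
  steps: [0.1,0,0,0,0,0.1,0,0,0,0,0.1,0,0,0,0,0.1,0,0,0,0,0.1,0,0,0,0,0.1,0,0,0,0]
  grip_force: 25

```text
time_s: 4.47
tool_pos: [0.5875, -0.1784, 0.1947]
tool_rot: [180.0, 0.0, -24.3]
force: [-1.0, -0.7, 0.2]
grip_width: 0.0294
grasp_force: 25.0
```

Emit:
step_arm:
  steps: [0.1,0,0,-3,0,0.1,0,0,-8,0,0.1,0,0,-20,0,0.1,0,0,-30,0,0.1,0,0,-30,0,0.1,0,0,-20,0,0.1,0,0,-10,0,0.1,0,0,0,0]

```text
time_s: 5.48
tool_pos: [0.5877, -0.1782, 0.3162]
tool_rot: [180.0, -0.1, -24.3]
force: [0.4, -0.2, -2.5]
grip_width: 0.0301
grasp_force: 25.0
```

```bash
python3 - <<'E'
from h import *
go(.5545,.182,.316,-6.9)
E
```

```text
dx -178.3 dy -314.7 dz 0.2 roll -17.36 [ 0.58768798 -0.17816623  0.3162492 ] [ 1.79994152e+02 -5.11505379e-02 -2.42625042e+01] [ 0.35731796 -0.19258463 -2.46443782] 5.475
```

Emit:
step_arm:
  steps: [0.1,-8,-14,0,0,0.1,-16,-28,0,0,0.1,-22,-39,0,0,0.1,-24,-43,0,0,0.1,-26,-46,0,0,0.1,-26,-46,0,0,0.1,-24,-43,0,0,0.1,-18,-31,0,0,0.1,-10,-17,0,0,0.1,-4,-8,0,0]

```text
time_s: 6.72
tool_pos: [0.5533, 0.1846, 0.3147]
tool_rot: [180.0, 0.1, -24.1]
force: [0.1, -0.3, -1.5]
grip_width: 0.0297
grasp_force: 25.0
```

Emit:
step_arm:
  steps: [0.1,0,0,0,-3,0.1,0,0,5,-5,0.1,0,0,15,-5,0.1,0,0,15,-3,0.1,0,0,10,-1.4,0.1,0,0,5,0,0.1,0,0,0,0,0.1,0,0,0,0]

```text
time_s: 7.72
tool_pos: [0.555, 0.1823, 0.2663]
tool_rot: [-180.0, -0.0, -6.9]
force: [-0.0, 0.7, -1.5]
grip_width: 0.0299
grasp_force: 25.0
```

```bash
python3 - <<'E'
from h import *
go(.5545,.182,.266,-6.9)
c=cam("top");d=cam("side")
save("p1.png",cv2.hconcat([cv2.resize(c[0][150:240,65:190],(400,288),interpolation=2),cv2.resize(d[0][90:180,190:300],(400,288),interpolation=2)]))
E
```

```text
dx -0.4 dy 0.3 dz 0.3 roll 0.02 [0.55498203 0.18228109 0.2662534 ] [-1.79987805e+02 -4.88521126e-02 -6.88019721e+00] [-0.0437398   0.68665893 -1.50480575] 7.725
```

View pics/p1.png

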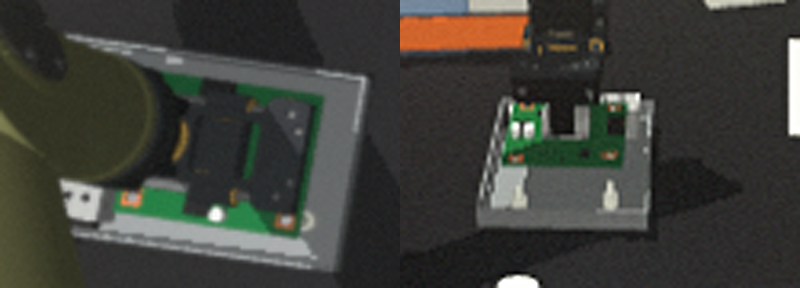

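The right half shows hole pads 0 and 3 above their posts in the side view, and the top view sees holes 0 and 1. I'll check the alignment against the expected positions in both views.

```bash
cat >> h.py <<'E'
def om(c):
    i=c[0].astype(int); return np.clip(i[...,0]-i[...,1]-15,0,60)*(i[...,2]<160)
def holes(zt):
    p=env.get_obs(); o=p["tool_pos"]; yw=p["tool_rot"][2]
    for n,ids in(("top",(0,1)),("side",(0,3))):
        c=cam(n)
        for i in ids:
            w=pt(o[:2],yw,H[i]); b=proj([*w,zt],c)
            for _ in range(3): b=blob(om(c),b,5)
            m=ray(b,c,zt)[:2]; e=m-w; print(n,i,b,m,"err mm",e*1000)
E
python3 - <<'E'
from h import *
holes(.0763)
S=cam("side"); g=S[0].min(2).astype(float)
for i in(0,3):
    w=pt(np.array([.5551,.1823]),-6.9,H[i]); print(i,w,proj([*w,.030],S),proj([*w,.0455],S))
    u,v=map(int,proj([*w,.03],S)); print(g[v-12:v+8,u-8:u+9].astype(int), (u,v))
E
```

```text
top 0 [153.37106918 219.41509434] [0.50406412 0.13230512] err mm [-2.25512629  2.55227107]
top 1 [105.66317169 212.00393185] [0.51874057 0.24706141] err mm [-1.4476345  2.1406309]
side 0 [221.56497175 138.66666667] [0.51055428 0.13415766] err mm [4.23502505 4.4048082 ]
side 3 [247.         138.05263158] [0.59457261 0.13209364] err mm [3.42117647 0.46989948]
0 [0.50643625 0.12976582] [220.85004854 151.42151256] [220.68481977 147.44158644]
[[ 44  46 167  70  86 122  21  35  43 113  63  50  24  30  25  32  29]
 [ 42  64 165  72  86 139  19  36  45  97  50  37  27  28  25  33  32]
 [ 43  67 133  85  84 137  62  73  66  62  64  72  64  28  28  34  33]
 [ 46  94 103 103  80 163 149 141 142 139 139 144 149  70  67  69  68]
 [ 43 130  86  97  84 171 172 173 169 172 172 170 175  82  93  89  91]
 [ 46 171  72  75 140 173 167 169 170 171 165 169 174  82  85  88  90]
 [ 64 166  55  82 176 170 171 167 171 168 169 171 124  85  90  90  89]
 [ 73 133  55  84 175 169 172 164 163 167 166 168  79  86  86  82  89]
 [120 100  92  87 176 170 170 169 170 165 172 174  77  83  85  86  90]
 [146  90 136  81 1
[... 1587 characters left out ...]
  86  87  88  82 207 157  78  86  89  84  84  88]
 [ 86  89  87  84  83  87  84  85 110 209 168 105  82  86  87  86  86]
 [ 87  91  90  88  86  88  88  97 153 205 175 150  78  83  85  89  84]
 [ 87  85  90  86  91  88  86 101 177 188 170 168  78  83  88  85  90]
 [ 85  85  88  88  89  86  86  93 176 181 178 164  83  82  90  88  86]
 [ 86  87  91  86  88  86  83  98 175 185 184 167  85  84  86  86  86]
 [ 84  89  87  88  83  86  84  89 162 190 188 142  79  85  81  85  84]
 [ 88  92  89  92  91  89 118 118 146 160 161 126 113 116 117 112 116]
 [100  93  95  93  97  96 117 117 118 114 114 112 113 124 122 116 115]
 [ 97 100 100  98  98  95  94 103 103 101  94  99 101  98 101  90  93]] (246, 150)
```

Emit:
step_arm:
  steps: [0.1,1.2,1.6,4,0,0.1,0,0,8,0,0.1,0,0,5,0,0.1,0,0,3,0,0.1,0,0,0,0,0.1,0,0,0,0]

```text
time_s: 8.72
tool_pos: [0.5558, 0.1805, 0.2459]
tool_rot: [-180.0, -0.0, -6.9]
force: [-0.2, -0.4, -1.3]
grip_width: 0.0295
grasp_force: 25.0
```

```bash
python3 - <<'E'
from h import *
o=env.get_obs(); print(o["tool_pos"],o["tool_rot"],o["force"])
zt=o["tool_pos"][2]-.190
holes(zt)
c=cam("top");d=cam("side")
z=lambda im,u,v,r:cv2.resize(im[v-r:v+r,u-r:u+r],(390,390),interpolation=0)
w=lambda i,c:map(int,proj([*pt(o["tool_pos"][:2],-6.9,H[i]),zt],c))
a=[z(c[0],*w(0,c),13),z(c[0],*w(1,c),13)];save("p2.png",cv2.hconcat(a)); a=[z(d[0],*w(0,d),13),z(d[0],*w(3,d),13)]
save("p3.png",cv2.hconcat(a)); print([list(w(i,k)) for i,k in((0,c),(1,c),(0,d),(3,d))])
E
```

```text
[0.55584298 0.18051909 0.24585289] [-1.79995521e+02 -1.17755607e-02 -6.85614299e+00] [-0.17520637 -0.41178091 -1.30306924]
top 0 [156.51470588 219.18529412] [0.50556883 0.13041044] err mm [-1.65063219  2.46276332]
top 1 [109.94829932 212.44489796] [0.51902794 0.24501334] err mm [-2.03924301  1.8951783 ]
side 0 [221.34615385 144.75      ] [0.50899393 0.1296062 ] err mm [1.77447144 1.65851963]
side 3 [247.06849315 143.42465753] [0.59481434 0.13198064] err mm [2.76304334 2.14643505]
[[157, 218], [110, 211], [220, 145], [246, 143]]
```

View pics/p2.png

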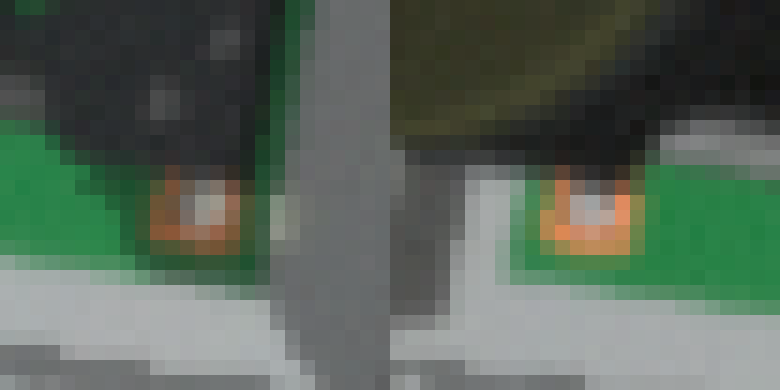

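View pics/p3.png

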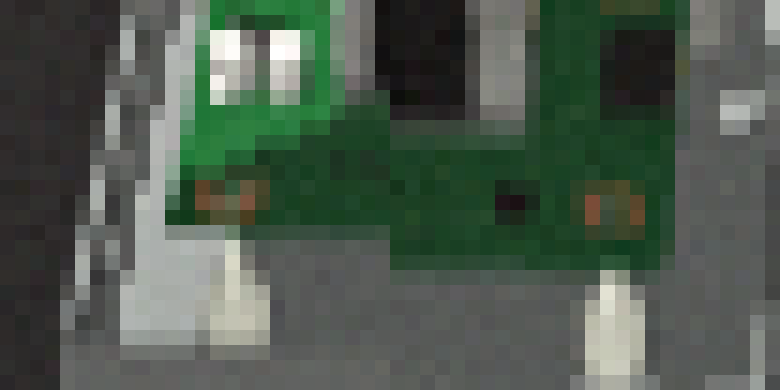

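In the close views, holes 0 and 3 sit in the same columns as their posts (side view about 222 and 247), and the top view agrees to about 1 mm. I'm lowering slowly, watching the force.

Emit:
step_arm:
  steps: [0.1,0,0.3,3,0,0.1,0,0,3,0,0.1,0,0,2,0,0.1,0,0,1,0,0.1,0,0,0,0]

```text
time_s: 9.55
tool_pos: [0.5557, 0.1801, 0.2366]
tool_rot: [180.0, 0.0, -6.9]
force: [0.4, -0.2, -2.7]
grip_width: 0.0299
grasp_force: 25.0
```

Emit:
step_arm:
  steps: [0.1,0,0,1,0,0.1,0,0,1,0,0.1,0,0,1,0,0.1,0,0,0,0]

```text
time_s: 10.05
tool_pos: [0.5557, 0.1801, 0.2336]
tool_rot: [180.0, 0.0, -6.9]
force: [-0.4, -0.7, -2.0]
grip_width: 0.03
grasp_force: 25.0
```

Emit:
step_arm:
  steps: [0.1,0,0,1,0,0.1,0,0,1,0,0.1,0,0,0,0]

```text
time_s: 10.42
tool_pos: [0.5557, 0.1801, 0.2316]
tool_rot: [180.0, 0.0, -6.9]
force: [-0.4, 0.2, -2.7]
grip_width: 0.0293
grasp_force: 25.0
```

Emit:
step_arm:
  steps: [0.1,0,0,1,0,0.1,0,0,1,0,0.1,0,0,0,0]

```text
time_s: 10.8
tool_pos: [0.5557, 0.1801, 0.2296]
tool_rot: [180.0, 0.0, -6.9]
force: [-0.3, -0.7, -1.6]
grip_width: 0.0299
grasp_force: 25.0
```

Emit:
step_arm:
  steps: [0.1,0,0,1,0,0.1,0,0,0,0]

```text
time_s: 11.05
tool_pos: [0.5557, 0.1801, 0.2286]
tool_rot: [180.0, 0.0, -6.9]
force: [0.5, -0.5, -2.0]
grip_width: 0.0298
grasp_force: 25.0
```

Emit:
step_arm:
  steps: [0.1,0,0,1,0,0.1,0,0,0,0]

```text
time_s: 11.3
tool_pos: [0.5558, 0.1802, 0.2277]
tool_rot: [-180.0, -0.0, -6.9]
force: [-0.8, 0.2, -1.4]
grip_width: 0.0297
grasp_force: 25.0
```

Emit:
step_arm:
  steps: [0.1,0,0,1,0,0.1,0,0,0,0]

```text
time_s: 11.55
tool_pos: [0.5558, 0.1803, 0.2269]
tool_rot: [-180.0, -0.0, -6.8]
force: [-0.4, 0.6, -1.3]
grip_width: 0.03
grasp_force: 25.0
```

Emit:
step_arm:
  steps: [0.1,0,0,1,0,0.1,0,0,0,0]

```text
time_s: 11.8
tool_pos: [0.5559, 0.1803, 0.226]
tool_rot: [-180.0, -0.0, -6.8]
force: [0.1, 0.1, 1.9]
grip_width: 0.0299
grasp_force: 25.0
```

```bash
python3 - <<'E'
from h import *
o=env.get_obs();print(o["force"],o["wrist_torque"])
holes(o["tool_pos"][2]-.190)
d=cam("side")[0]; c=cam("top")[0]
save("p4.png",cv2.hconcat([cv2.resize(d[115:170,205:265],(400,367),interpolation=0),cv2.resize(c[195:235,90:180],(400,367)[:2],interpolation=0)]))
E
```

```text
[0.12100365 0.06464886 1.86960201] [0.16442049 0.07260213 0.11248662]
top 0 [159.15359477 219.6372549 ] [0.50534923 0.12916969] err mm [-1.90373926  1.46102435]
top 1 [113.02608696 212.77681159] [0.51944221 0.2452884 ] err mm [-1.64609126  2.40776702]
side 0 [222.18292683 150.01219512] [0.51107201 0.12869697] err mm [3.81904676 0.98831072]
side 3 [247.90909091 148.53719008] [0.597666   0.13186551] err mm [5.58139822 2.26119507]
```

View pics/p4.png

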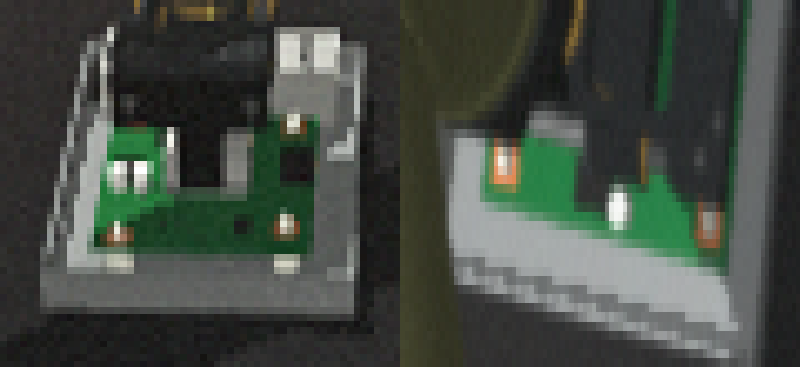

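White post tips show through holes 0, 2 and 3, and the contact force has begun, so the board is resting on the ramps. I'm releasing it and backing off.

Emit:
step_arm:
  steps: [0.4,0,0,0,0,0.5,0,0,0,0,0.6,0,0,0,0,0.6,0,0,-3,0,0.6,0,0,-10,0,0.6,0,0,-20,0,0.3,0,0,-12,0,0,0,0,0,0,0,0,0,0,0,0,0,0,0,0]

```text
time_s: 13.25
tool_pos: [0.5555, 0.1799, 0.27]
tool_rot: [180.0, 0.1, -6.9]
force: [-0.4, 0.5, -0.1]
grip_width: 0.0199
grasp_force: 0.0
```

```bash
python3 - <<'E'
from h import *
o=env.get_obs();print(o["grip_width"],o["tool_pos"])
t=np.array([.5558,.1803])
for P in([-42,-36],[-42,36],[42,36.5],[42,-24]): print(P,pt(t,-6.9,np.array(P)/1000))
go(*pt(t,-6.9,np.array([-.042,-.036])),.262,-6.9)
holes(.0375)
d=cam("side")[0]; save("p5.png",cv2.resize(d[115:170,205:275],(700,550),interpolation=0))
E
```

```text
0.019863034127461744 [0.55546251 0.17993578 0.27000489]
[-42, -36] [0.50977927 0.14960648]
[-42, 36] [0.51842912 0.22108501]
[42, 36.5] [0.6018808 0.2114899]
[42, -24] [0.59461252 0.15142808]
dx -41.7 dy 35.6 dz 8.0 roll 0.04 [0.55546251 0.17993578 0.27000489] [ 1.79968882e+02  7.11008371e-02 -6.86447284e+00] [-0.3842758   0.54592236 -0.14146765] 13.25
top 0 [159.30858469 218.85846868] [0.50724938 0.12849303] err mm [0.41802648 1.12159487]
top 1 [113.11334002 211.91374122] [0.52152784 0.24462967] err mm [0.83201769 2.08976358]
side 0 [222.41463415 150.        ] [0.51182183 0.1261658 ] err mm [ 4.99047221 -1.20563214]
side 3 [247.66153846 148.46153846] [0.59667021 0.12985623] err mm [5.00674581 0.61059723]
```

View pics/p5.png

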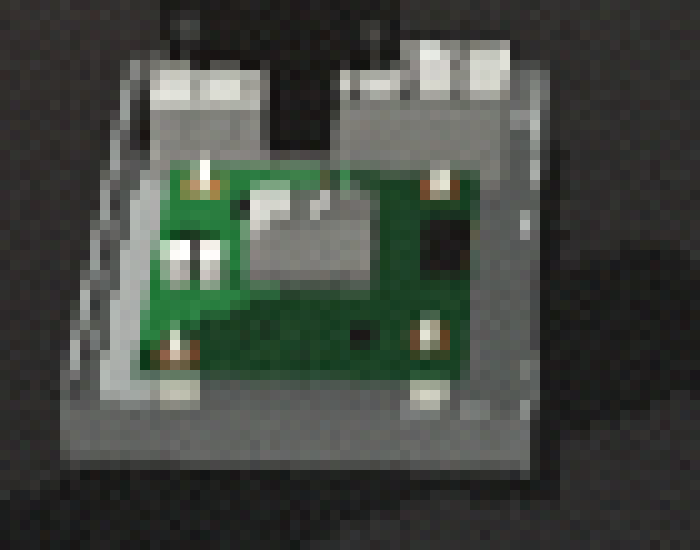

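All four posts stand through the holes with the board level. Now I'll press beside standoff 0.

Emit:
step_arm:
  steps: [0,-15,13,0,0,0,-22,18,0,0,0,-4.7,4.6,10,0,0,0,0,18,0,0,0,0,10,0,0,0,0,4,0,0,0,0,2,0,0,0,0,0,0]

```text
time_s: 14.4
tool_pos: [0.5103, 0.15, 0.2268]
tool_rot: [-180.0, -0.0, -6.8]
force: [0.2, -0.5, -0.0]
grip_width: 0.0006
grasp_force: 0.0
```

Emit:
step_arm:
  steps: [0,0,0,2,0,0,0,0,2,0,0,0,0,1,0,0,0,0,0,0]

```text
time_s: 14.9
tool_pos: [0.5101, 0.1497, 0.2217]
tool_rot: [180.0, 0.0, -6.9]
force: [-0.0, 0.3, 1.0]
grip_width: 0.0005
grasp_force: 0.0
```

Emit:
step_arm:
  steps: [0,0,0,1,0,0,0,0,0,0]

```text
time_s: 15.15
tool_pos: [0.5101, 0.1498, 0.2207]
tool_rot: [180.0, 0.0, -6.9]
force: [-0.2, -0.7, 0.3]
grip_width: 0.0002
grasp_force: 0.0
```

Emit:
step_arm:
  steps: [0,0,0,1,0,0,0,0,0,0]

```text
time_s: 15.4
tool_pos: [0.5101, 0.1497, 0.2196]
tool_rot: [180.0, 0.0, -6.9]
force: [-0.3, 0.3, -0.9]
grip_width: -0.0001
grasp_force: 0.0
```

Emit:
step_arm:
  steps: [0,0,0,1,0,0,0,0,0,0]

```text
time_s: 15.65
tool_pos: [0.5101, 0.1498, 0.2188]
tool_rot: [180.0, -0.0, -6.9]
force: [-0.3, 0.2, 0.5]
grip_width: 0.0005
grasp_force: 0.5
```

Emit:
step_arm:
  steps: [0,0,0,1,0,0,0,0,0,0]

```text
time_s: 15.9
tool_pos: [0.5102, 0.1498, 0.2179]
tool_rot: [180.0, -0.0, -6.9]
force: [-0.4, -1.0, 2.0]
grip_width: 0.0005
grasp_force: 1.3
```

Emit:
step_arm:
  steps: [0,0,0,1,0,0,0,0,0,0]

```text
time_s: 16.15
tool_pos: [0.5102, 0.1498, 0.2169]
tool_rot: [180.0, -0.0, -6.9]
force: [-1.0, -1.5, 4.4]
grip_width: 0.0003
grasp_force: 2.2
```

Emit:
step_arm:
  steps: [0,0,0,1,0,0,0,0,0,0]

```text
time_s: 16.4
tool_pos: [0.5102, 0.1498, 0.216]
tool_rot: [180.0, -0.0, -6.9]
force: [-2.0, -0.7, 5.7]
grip_width: 0.0003
grasp_force: 3.0
```

Emit:
step_arm:
  steps: [0,0,0,1,0,0,0,0,0,0]

```text
time_s: 16.65
tool_pos: [0.5103, 0.1499, 0.2153]
tool_rot: [180.0, -0.0, -6.9]
force: [-2.3, -1.2, 6.6]
grip_width: 0.0002
grasp_force: 3.7
```

Emit:
step_arm:
  steps: [0,0,0,1,0,0,0,0,0,0]

```text
time_s: 16.9
tool_pos: [0.5103, 0.1499, 0.2145]
tool_rot: [180.0, -0.0, -6.9]
force: [-2.4, -1.2, 8.8]
grip_width: 0.0006
grasp_force: 4.5
```

Emit:
step_arm:
  steps: [0,0,0,1,0,0,0,0,0,0]

```text
time_s: 17.15
tool_pos: [0.5103, 0.1498, 0.2131]
tool_rot: [-180.0, -0.0, -6.9]
force: [-0.9, -0.4, 5.4]
grip_width: 0.0007
grasp_force: 3.1
```

Emit:
step_arm:
  steps: [0,0,0,1,0,0,0,0,0,0]

```text
time_s: 17.4
tool_pos: [0.5104, 0.1499, 0.2123]
tool_rot: [180.0, -0.0, -6.9]
force: [-1.5, -0.8, 8.4]
grip_width: 0.0006
grasp_force: 4.1
```

Emit:
step_arm:
  steps: [0,0,0,1,0,0,0,0,0,0]

```text
time_s: 17.65
tool_pos: [0.5104, 0.1499, 0.2116]
tool_rot: [180.0, -0.0, -6.9]
force: [-2.9, -0.9, 10.5]
grip_width: 0.0004
grasp_force: 5.1
```

Emit:
step_arm:
  steps: [0,0,0,1,0,0,0,0,0,0]

```text
time_s: 17.9
tool_pos: [0.5104, 0.1499, 0.2108]
tool_rot: [180.0, -0.0, -6.9]
force: [-3.0, -0.7, 11.5]
grip_width: 0.0009
grasp_force: 6.0
```

Emit:
step_arm:
  steps: [0,0,0,1,0,0,0,0,0,0]

```text
time_s: 18.15
tool_pos: [0.5104, 0.15, 0.2101]
tool_rot: [180.0, -0.0, -6.9]
force: [-3.4, -0.9, 13.8]
grip_width: 0.0002
grasp_force: 7.0
```

Emit:
step_arm:
  steps: [0,0,0,1,0,0,0,0,0,0]

```text
time_s: 18.4
tool_pos: [0.5104, 0.15, 0.2093]
tool_rot: [180.0, -0.0, -6.9]
force: [-5.7, -2.4, 14.6]
grip_width: 0.0005
grasp_force: 8.0
```

Emit:
step_arm:
  steps: [0,0,0,1,0,0,0,0,0,0]

```text
time_s: 18.65
tool_pos: [0.5104, 0.15, 0.2086]
tool_rot: [179.9, -0.1, -6.9]
force: [-5.5, -2.2, 17.8]
grip_width: 0.0006
grasp_force: 9.0
```

Emit:
step_arm:
  steps: [0,0,0,-5,0,0,0,0,-15,0,0,0,0,-18,0,0,0,0,-10,0,0,0,0,0,0]

```text
time_s: 19.27
tool_pos: [0.5105, 0.1499, 0.2559]
tool_rot: [-180.0, -0.1, -6.9]
force: [-0.3, 0.0, -0.2]
grip_width: 0.0006
grasp_force: 0.0
```

```bash
python3 - <<'E'
from h import *
t=np.array([.5558,.1803])
go(*pt(t,-6.9,np.array([-.042,.036])),.22,-6.9)
holes(.0345)
E
```

```text
dx -0.7 dy -71.7 dz 35.9 roll 0.03 [0.51050366 0.1498697  0.25585579] [-1.79977871e+02 -1.24282657e-01 -6.87336881e+00] [-0.33281527  0.03713365 -0.23853075] 19.275h.py:18: RuntimeWarning: invalid value encountered in divide
  return np.array([(q*xx).sum(),(q*yy).sum()])/q.sum()
Traceback (most recent call last):
  File "h.py", line 36, in holes
    for _ in range(3): b=blob(om(c),b,5)
                         ~~~~^^^^^^^^^^^
  File "h.py", line 17, in blob
    u,v=map(int,np.round(uv)); q=m[v-r:v+r+1,u-r:u+r+1].astype(float); yy,xx=np.mgrid[v-r:v+r+1,u-r:u+r+1]
    ^^^
ValueError: cannot convert float NaN to integer
```

Next is corner 1.

Emit:
step_arm:
  steps: [0,-0.7,-12,0,0,0,0,-24,0,0,0,0,-24,0,0,0,0,-11.7,5,0,0,0,0,18,0,0,0,0,9,0,0,0,0,4,0,0,0,0,1,0,0,0,0,0,0]

```text
time_s: 20.45
tool_pos: [0.5182, 0.2208, 0.218]
tool_rot: [-180.0, -0.1, -6.9]
force: [0.1, 1.3, 0.8]
grip_width: 0.0006
grasp_force: 0.0
```

Emit:
step_arm:
  steps: [0,0,0,1,0,0,0,0,1,0,0,0,0,0,0]

```text
time_s: 20.82
tool_pos: [0.5183, 0.2211, 0.2162]
tool_rot: [-180.0, -0.1, -6.9]
force: [-0.0, -1.8, 4.3]
grip_width: 0.0006
grasp_force: 2.1
```

Emit:
step_arm:
  steps: [0,0,0,1,0,0,0,0,1,0,0,0,0,0,0]

```text
time_s: 21.2
tool_pos: [0.5179, 0.2211, 0.2136]
tool_rot: [-180.0, -0.0, -6.9]
force: [0.8, 0.2, 2.3]
grip_width: 0.0004
grasp_force: 1.3
```

Emit:
step_arm:
  steps: [0,0,0,1,0,0,0,0,0,0]

```text
time_s: 21.45
tool_pos: [0.518, 0.2212, 0.2129]
tool_rot: [-180.0, -0.0, -6.8]
force: [-0.9, -1.3, 4.8]
grip_width: 0.0005
grasp_force: 2.2
```

Emit:
step_arm:
  steps: [0,0,0,1,0,0,0,0,0,0]

```text
time_s: 21.7
tool_pos: [0.518, 0.2212, 0.2121]
tool_rot: [180.0, -0.0, -6.9]
force: [-1.2, -0.9, 5.3]
grip_width: 0.0003
grasp_force: 3.2
```

Emit:
step_arm:
  steps: [0,0,0,1,0,0,0,0,0,0]

```text
time_s: 21.95
tool_pos: [0.518, 0.2212, 0.2114]
tool_rot: [180.0, -0.0, -6.9]
force: [-1.3, -1.5, 8.4]
grip_width: 0.0006
grasp_force: 4.2
```

Emit:
step_arm:
  steps: [0,0,0,1,0,0,0,0,0,0]

```text
time_s: 22.2
tool_pos: [0.518, 0.2213, 0.2106]
tool_rot: [180.0, -0.0, -6.9]
force: [-2.8, -1.2, 10.3]
grip_width: 0.0002
grasp_force: 5.1
```

Emit:
step_arm:
  steps: [0,0,0,1,0,0,0,0,0,0]

```text
time_s: 22.45
tool_pos: [0.5181, 0.2213, 0.2099]
tool_rot: [180.0, -0.0, -6.9]
force: [-2.4, -1.3, 11.7]
grip_width: 0.0005
grasp_force: 6.1
```

Emit:
step_arm:
  steps: [0,0,0,1,0,0,0,0,0,0]

```text
time_s: 22.7
tool_pos: [0.5181, 0.2213, 0.2092]
tool_rot: [180.0, -0.0, -6.9]
force: [-4.1, -1.9, 14.1]
grip_width: 0.0006
grasp_force: 7.1
```

Emit:
step_arm:
  steps: [0,0,0,1,0,0,0,0,0,0]

```text
time_s: 22.95
tool_pos: [0.518, 0.2214, 0.2085]
tool_rot: [180.0, -0.0, -6.9]
force: [-4.0, -2.7, 15.7]
grip_width: 0.0007
grasp_force: 8.0
```

Emit:
step_arm:
  steps: [0,0,0,1,0,0,0,0,0,0]

```text
time_s: 23.2
tool_pos: [0.518, 0.2214, 0.2077]
tool_rot: [179.9, -0.0, -6.9]
force: [-5.6, -3.1, 17.9]
grip_width: 0.0001
grasp_force: 9.0
```

Emit:
step_arm:
  steps: [0,0,0,-5,0,0,0,0,-15,0,0,0,0,-18,0,0,0,0,-10,0,0,0,0,0,0]

```text
time_s: 23.82
tool_pos: [0.5183, 0.2212, 0.2548]
tool_rot: [-180.0, -0.1, -6.9]
force: [0.5, 0.1, 0.1]
grip_width: 0.0002
grasp_force: 0.0
```

```bash
python3 - <<'E'
from h import *
t=np.array([.5558,.1803])
go(*pt(t,-6.9,np.array([.042,.0365])),.22,-6.9)
E
```

```text
dx 84.1 dy -0.3 dz 34.8 roll 0.03 [0.51832779 0.22121466 0.25483862] [-1.79961146e+02 -1.13124949e-01 -6.86953465e+00] [0.46935956 0.07782524 0.11568205] 23.825
```

Emit:
step_arm:
  steps: [0,15,-0.3,0,0,0,30,0,0,0,0,28,0,0,0,0,11,0,4,0,0,0,0,16,0,0,0,0,8,0,0,0,0,4,0,0,0,0,1,0,0,0,0,0,0]

```text
time_s: 24.95
tool_pos: [0.6013, 0.2115, 0.2211]
tool_rot: [-180.0, -0.0, -6.8]
force: [0.3, -0.6, 0.3]
grip_width: 0.0006
grasp_force: 0.0
```

Emit:
step_arm:
  steps: [0,0,0,1,0,0,0,0,1,0,0,0,0,0,0]

```text
time_s: 25.32
tool_pos: [0.6015, 0.2114, 0.219]
tool_rot: [-180.0, -0.0, -6.9]
force: [-0.6, -0.3, 2.3]
grip_width: 0.0003
grasp_force: 0.7
```

Emit:
step_arm:
  steps: [0,0,0,1,0,0,0,0,1,0,0,0,0,0,0]

```text
time_s: 25.7
tool_pos: [0.6016, 0.2114, 0.2171]
tool_rot: [-180.0, -0.0, -6.9]
force: [-0.5, -0.4, 4.4]
grip_width: 0.0008
grasp_force: 2.3
```

Emit:
step_arm:
  steps: [0,0,0,1,0,0,0,0,0,0]

```text
time_s: 25.95
tool_pos: [0.6016, 0.2114, 0.2162]
tool_rot: [-180.0, -0.0, -6.9]
force: [-1.1, -1.2, 5.2]
grip_width: 0.0005
grasp_force: 3.0
```

Emit:
step_arm:
  steps: [0,0,0,1,0,0,0,0,0,0]

```text
time_s: 26.2
tool_pos: [0.6016, 0.2114, 0.2155]
tool_rot: [-180.0, -0.1, -6.9]
force: [-1.8, -0.9, 7.3]
grip_width: 0.0007
grasp_force: 3.7
```

Emit:
step_arm:
  steps: [0,0,0,1,0,0,0,0,0,0]

```text
time_s: 26.45
tool_pos: [0.6016, 0.2114, 0.2148]
tool_rot: [180.0, -0.1, -6.9]
force: [-1.4, 0.1, 8.1]
grip_width: 0.0007
grasp_force: 4.3
```

Emit:
step_arm:
  steps: [0,0,0,1,0,0,0,0,0,0]

```text
time_s: 26.7
tool_pos: [0.6014, 0.2113, 0.2126]
tool_rot: [180.0, -0.0, -6.9]
force: [-1.3, -0.6, 2.8]
grip_width: 0.0004
grasp_force: 2.9
```

Emit:
step_arm:
  steps: [0,0,0,1,0,0,0,0,0,0]

```text
time_s: 26.95
tool_pos: [0.6014, 0.2113, 0.2119]
tool_rot: [180.0, 0.0, -6.9]
force: [-1.0, -0.1, 6.0]
grip_width: 0.0002
grasp_force: 2.8
```

Emit:
step_arm:
  steps: [0,0,0,1,0,0,0,0,0,0]

```text
time_s: 27.2
tool_pos: [0.6014, 0.2113, 0.2113]
tool_rot: [180.0, 0.0, -6.9]
force: [-2.2, -0.8, 7.4]
grip_width: 0.0003
grasp_force: 3.7
```

Emit:
step_arm:
  steps: [0,0,0,1,0,0,0,0,0,0]

```text
time_s: 27.45
tool_pos: [0.6014, 0.2114, 0.2106]
tool_rot: [180.0, -0.0, -6.9]
force: [-1.8, -0.6, 9.3]
grip_width: 0.0005
grasp_force: 4.6
```

Emit:
step_arm:
  steps: [0,0,0,1,0,0,0,0,0,0]

```text
time_s: 27.7
tool_pos: [0.6014, 0.2114, 0.2099]
tool_rot: [180.0, -0.0, -6.9]
force: [-3.4, -1.3, 10.7]
grip_width: 0.0003
grasp_force: 5.5
```

Emit:
step_arm:
  steps: [0,0,0,1,0,0,0,0,0,0]

```text
time_s: 27.95
tool_pos: [0.6014, 0.2114, 0.2093]
tool_rot: [180.0, -0.0, -6.9]
force: [-3.9, -2.6, 12.3]
grip_width: 0.0004
grasp_force: 6.4
```

Standoff 2 clicked clearly, with the force falling from 8.1 to 2.8 N. I'll press a little more to confirm, then move to corner 3.

Emit:
step_arm:
  steps: [0,0,0,1,0,0,0,0,1,0,0,0,0,0,0]

```text
time_s: 28.32
tool_pos: [0.6014, 0.2114, 0.2079]
tool_rot: [179.9, -0.0, -6.9]
force: [-4.3, -2.6, 15.9]
grip_width: 0.0004
grasp_force: 8.3
```

Emit:
step_arm:
  steps: [0,0,0,-5,0,0,0,0,-15,0,0,0,0,-18,0,0,0,0,-10,0,0,0,0,0,0]

```text
time_s: 28.95
tool_pos: [0.6018, 0.2115, 0.255]
tool_rot: [-180.0, -0.1, -6.9]
force: [0.9, 0.1, -0.9]
grip_width: 0.0006
grasp_force: 0.0
```

```bash
python3 - <<'E'
from h import *
t=np.array([.5558,.1803])
go(*pt(t,-6.9,np.array([.042,-.024])),.22,-6.9)
E
```

```text
dx 0.1 dy 60.5 dz 35.0 roll 0.03 [0.60176265 0.21148569 0.25500356] [-1.79958274e+02 -1.14965987e-01 -6.86885125e+00] [ 0.85893702  0.09666091 -0.88937809] 28.95
```

Emit:
step_arm:
  steps: [0,0,12,0,0,0,0,24,0,0,0,0,18,0,0,0,0,6.5,4,0,0,0,0,16,0,0,0,0,8,0,0,0,0,4,0,0,0,0,1,0,0,0,0,0,0]

```text
time_s: 30.08
tool_pos: [0.5943, 0.1516, 0.2209]
tool_rot: [-180.0, -0.0, -6.8]
force: [-0.2, -0.0, 0.3]
grip_width: 0.0006
grasp_force: 0.0
```

Emit:
step_arm:
  steps: [0,0,0,1,0,0,0,0,1,0,0,0,0,0,0]

```text
time_s: 30.45
tool_pos: [0.5942, 0.1512, 0.2187]
tool_rot: [180.0, -0.0, -6.9]
force: [0.4, 0.6, 0.1]
grip_width: 0.0004
grasp_force: 0.0
```

Emit:
step_arm:
  steps: [0,0,0,1,0,0,0,0,1,0,0,0,0,0,0]

```text
time_s: 30.82
tool_pos: [0.5941, 0.1512, 0.2166]
tool_rot: [180.0, 0.0, -6.9]
force: [0.6, 0.3, 0.2]
grip_width: 0.0004
grasp_force: 0.0
```

Emit:
step_arm:
  steps: [0,0,0,1,0,0,0,0,0,0]

```text
time_s: 31.08
tool_pos: [0.5941, 0.1512, 0.2156]
tool_rot: [180.0, 0.0, -6.9]
force: [-1.2, 0.4, -0.1]
grip_width: -0.0001
grasp_force: 0.0
```

Emit:
step_arm:
  steps: [0,0,0,1,0,0,0,0,0,0]

```text
time_s: 31.32
tool_pos: [0.5941, 0.1512, 0.2146]
tool_rot: [180.0, 0.0, -6.9]
force: [0.1, -0.3, -0.5]
grip_width: 0.0003
grasp_force: 0.0
```

Emit:
step_arm:
  steps: [0,0,0,1,0,0,0,0,0,0]

```text
time_s: 31.58
tool_pos: [0.5942, 0.1513, 0.2138]
tool_rot: [180.0, -0.0, -6.9]
force: [-0.1, 0.0, 0.6]
grip_width: 0.0001
grasp_force: 0.3
```

Emit:
step_arm:
  steps: [0,0,0,1,0,0,0,0,1,0,0,0,0,0,0]

```text
time_s: 31.95
tool_pos: [0.5942, 0.1513, 0.2122]
tool_rot: [180.0, -0.0, -6.9]
force: [-1.1, -1.0, 5.1]
grip_width: 0.0002
grasp_force: 2.5
```

Emit:
step_arm:
  steps: [0,0,0,1,0,0,0,0,0,0]

```text
time_s: 32.2
tool_pos: [0.5942, 0.1513, 0.2114]
tool_rot: [180.0, -0.0, -6.9]
force: [-2.3, -0.6, 6.6]
grip_width: 0.0002
grasp_force: 3.4
```

Emit:
step_arm:
  steps: [0,0,0,1,0,0,0,0,0,0]

```text
time_s: 32.45
tool_pos: [0.5942, 0.1513, 0.2108]
tool_rot: [180.0, -0.0, -6.9]
force: [-3.3, -1.3, 8.5]
grip_width: 0.0006
grasp_force: 4.4
```

Emit:
step_arm:
  steps: [0,0,0,1,0,0,0,0,0,0]

```text
time_s: 32.7
tool_pos: [0.5942, 0.1514, 0.2101]
tool_rot: [180.0, -0.0, -6.9]
force: [-4.0, -0.8, 11.3]
grip_width: 0.0005
grasp_force: 5.3
```

Emit:
step_arm:
  steps: [0,0,0,1,0,0,0,0,0,0]

```text
time_s: 32.95
tool_pos: [0.5942, 0.1514, 0.2094]
tool_rot: [180.0, -0.0, -6.9]
force: [-4.4, -1.0, 12.6]
grip_width: 0.0004
grasp_force: 6.2
```

Emit:
step_arm:
  steps: [0,0,0,1,0,0,0,0,0,0]

```text
time_s: 33.2
tool_pos: [0.5942, 0.1515, 0.2087]
tool_rot: [179.9, -0.0, -6.9]
force: [-5.5, -2.1, 14.6]
grip_width: 0.0005
grasp_force: 7.2
```

Emit:
step_arm:
  steps: [0,0,0,1,0,0,0,0,0,0]

```text
time_s: 33.45
tool_pos: [0.5943, 0.1515, 0.208]
tool_rot: [179.9, -0.0, -6.9]
force: [-5.6, -2.3, 15.9]
grip_width: 0.0008
grasp_force: 8.1
```

Emit:
step_arm:
  steps: [0,0,0,1,0,0,0,0,0,0]

```text
time_s: 33.7
tool_pos: [0.5943, 0.1515, 0.2073]
tool_rot: [179.9, -0.0, -6.9]
force: [-6.6, -2.1, 17.6]
grip_width: 0.0004
grasp_force: 9.0
```

Emit:
step_arm:
  steps: [0,0,0,1,0,0,0,0,0,0]

```text
time_s: 33.95
tool_pos: [0.5943, 0.1515, 0.2066]
tool_rot: [179.9, -0.0, -6.9]
force: [-6.7, -2.9, 19.6]
grip_width: 0.0006
grasp_force: 10.0
```

Emit:
step_arm:
  steps: [0,0,0,-5,0,0,0,0,-15,0,0,0,0,-20,0,0,0,0,-10,0,0,0,0,0,0]

```text
time_s: 34.58
tool_pos: [0.5946, 0.1514, 0.255]
tool_rot: [-180.0, -0.1, -6.9]
force: [0.3, 0.7, 0.1]
grip_width: 0.0006
grasp_force: 0.0
```

```bash
python3 - <<'E'
from h import *
t=np.array([.5558,.1803])
go(*pt(t,-6.9,np.array([-.042,-.036])),.217,-6.9)
E
```

```text
dx -84.0 dy 11.9 dz 38.0 roll 0.03 [0.59458121 0.15137176 0.25495164] [-1.79971352e+02 -1.23226570e-01 -6.86546695e+00] [0.30400316 0.69035387 0.08837644] 34.575
```

Corner 3 met the fingertip at the seated height and gave no further click up to 19.6 N. I'll probe corner 0 again to check it sits flat.

Emit:
step_arm:
  steps: [0,-14,2,0,0,0,-28,4,0,0,0,-28,4,0,0,0,-14,1.9,4,0,0,0,0,16,0,0,0,0,10,0,0,0,0,6,0,0,0,0,2,0,0,0,0,0,0]

```text
time_s: 35.7
tool_pos: [0.5096, 0.1495, 0.2156]
tool_rot: [-180.0, 0.0, -6.9]
force: [-0.5, 0.6, -0.3]
grip_width: 0.0007
grasp_force: 0.0
```

Emit:
step_arm:
  steps: [0,0,0,1,0,0,0,0,1,0,0,0,0,0,0]

```text
time_s: 36.08
tool_pos: [0.5094, 0.1495, 0.2139]
tool_rot: [180.0, -0.0, -6.9]
force: [0.4, 1.0, 0.4]
grip_width: 0.0004
grasp_force: 0.1
```

Emit:
step_arm:
  steps: [0,0,0,1,0,0,0,0,1,0,0,0,0,0,0]

```text
time_s: 36.45
tool_pos: [0.5095, 0.1495, 0.2122]
tool_rot: [180.0, -0.0, -6.9]
force: [-1.5, 0.1, 4.3]
grip_width: 0.0003
grasp_force: 2.5
```

Emit:
step_arm:
  steps: [0,0,0,1,0,0,0,0,1,0,0,0,0,0,0]

```text
time_s: 36.83
tool_pos: [0.5095, 0.1496, 0.2106]
tool_rot: [180.0, -0.0, -6.9]
force: [-2.4, -1.7, 8.1]
grip_width: 0.0001
grasp_force: 4.5
```

Emit:
step_arm:
  steps: [0,0,0,1,0,0,0,0,1,0,0,0,0,0,0]

```text
time_s: 37.2
tool_pos: [0.5095, 0.1496, 0.2091]
tool_rot: [179.9, -0.0, -6.9]
force: [-3.4, -1.3, 13.4]
grip_width: 0.0003
grasp_force: 6.5
```

Emit:
step_arm:
  steps: [0,0,0,-5,0,0,0,0,-15,0,0,0,0,-16,0,0,0,0,-10,0,0,0,-12,0,0,0,0,-24,0,0,0,0,-24,0,0,0,0,-12,4,0,0,0,0,16,0,0,0,0,12,0,0,0,0,6,0,0,0,0,0,0]

```text
time_s: 38.7
tool_pos: [0.5179, 0.2202, 0.215]
tool_rot: [180.0, 0.1, -6.9]
force: [-0.1, 0.7, -0.3]
grip_width: 0.0003
grasp_force: 0.0
```

Emit:
step_arm:
  steps: [0,0,0,1,0,0,0,0,0,0]

```text
time_s: 38.95
tool_pos: [0.5181, 0.2209, 0.215]
tool_rot: [-180.0, -0.0, -6.9]
force: [-0.2, 0.1, 0.5]
grip_width: 0.0005
grasp_force: 0.0
```

Emit:
step_arm:
  steps: [0,0,0,1,0,0,0,0,1,0,0,0,0,0,0]

```text
time_s: 39.33
tool_pos: [0.5181, 0.221, 0.213]
tool_rot: [-180.0, -0.0, -6.9]
force: [-0.6, -0.0, 2.9]
grip_width: 0.0009
grasp_force: 1.4
```

Emit:
step_arm:
  steps: [0,0,0,1,0,0,0,0,1,0,0,0,0,0,0]

```text
time_s: 39.7
tool_pos: [0.5181, 0.221, 0.2114]
tool_rot: [180.0, -0.0, -6.9]
force: [-0.6, -2.0, 7.8]
grip_width: 0.0001
grasp_force: 3.4
```

Emit:
step_arm:
  steps: [0,0,0,1,0,0,0,0,1,0,0,0,0,0,0]

```text
time_s: 40.08
tool_pos: [0.5181, 0.2211, 0.21]
tool_rot: [180.0, -0.0, -6.9]
force: [-2.5, -2.4, 11.3]
grip_width: 0.0006
grasp_force: 5.4
```

Corner 1 is seated too, with contact at about 0.214. I'll back off, then probe corner 2.

Emit:
step_arm:
  steps: [0,0,0,-5,0,0,0,0,-15,0,0,0,0,-16,0,0,0,0,-8,0,0,14,0,0,0,0,28,0,0,0,0,28,0,0,0,0,14,0,4,0,0,0,0,16,0,0,0,0,12,0,0,0,0,4,0,0,0,0,0,0]

```text
time_s: 41.58
tool_pos: [0.6007, 0.2111, 0.2163]
tool_rot: [180.0, 0.0, -6.8]
force: [1.0, -0.1, 0.4]
grip_width: 0.0005
grasp_force: 0.0
```

Emit:
step_arm:
  steps: [0,0,0,1,0,0,0,0,1,0,0,0,0,0,0]

```text
time_s: 41.95
tool_pos: [0.6014, 0.2109, 0.2149]
tool_rot: [180.0, -0.0, -6.9]
force: [-0.1, -0.1, 0.7]
grip_width: 0.0004
grasp_force: 0.0
```

Emit:
step_arm:
  steps: [0,0,0,1,0,0,0,0,1,0,0,0,0,0,0]

```text
time_s: 42.32
tool_pos: [0.6015, 0.2109, 0.213]
tool_rot: [180.0, -0.0, -6.9]
force: [0.0, 0.0, 2.3]
grip_width: 0.0006
grasp_force: 1.4
```

Emit:
step_arm:
  steps: [0,0,0,1,0,0,0,0,1,0,0,0,0,0,0]

```text
time_s: 42.7
tool_pos: [0.6015, 0.211, 0.2115]
tool_rot: [180.0, -0.0, -6.9]
force: [-2.1, -0.9, 6.7]
grip_width: 0.0009
grasp_force: 3.4
```

Emit:
step_arm:
  steps: [0,0,0,-5,0,0,0,0,-15,0,0,0,0,-30,0,0,0,0,-40,0,0,0,0,-40,0,0,-30,20,-20,0,0,-40,40,0,0,0,-40,50,0,0,0,-20,50,0,0,0,0,40,0,0,0,0,0,0,0]

```text
time_s: 44.08
tool_pos: [0.4489, 0.026, 0.3615]
tool_rot: [179.9, -0.1, -7.2]
force: [0.7, 1.7, -0.1]
grip_width: 0.0005
grasp_force: 0.0
```

```bash
python3 - <<'E'
from h import *
T=cam("top");S=cam("side"); t=np.array([.5558,.1803])
for n,c in(("top",T),("side",S)):
    for i in range(4):
        w=pt(t,-6.9,H[i]); p=proj([*w,.032],c)
        try: b=blob(om(c),p,5); print(n,i,np.round(b,2),np.round(p,2),np.round(b-p,2))
        except Exception as e: print(n,i,"hidden")
# screwdriver/jar unchanged vs first picture
for n,c in(("top",T),("side",S)):
    a=cv2.cvtColor(cv2.imread(f"pics/{n}0.png"),cv2.COLOR_BGR2RGB).astype(int); d=(abs(c[0]-a).max(2)>60).astype(np.uint8)
    _,_,st,ce=cv2.connectedComponentsWithStats(d); print(n,[(list(s),list(np.round(k))) for s,k in zip(st[1:],ce[1:]) if s[4]>12])
E
```

```text
top 0 [nan nan] [160.17 219.01] [nan nan]
top 1 [114.26 212.13] [114.63 212.25] [-0.37 -0.12]
top 2 [121.06 180.03] [121.14 179.69] [-0.08  0.34]
top 3 [160.59 185.41] [161.49 185.69] [-0.9  -0.28]
side 0 [221.92 151.46] [221.05 151.21] [0.86 0.24]
side 1 [224.   133.98] [224.08 134.22] [-0.08 -0.24]
side 2 [247.86 134.8 ] [247.59 134.77] [0.27 0.03]
side 3 [247.46 149.93] [246.27 149.96] [ 1.18 -0.03]
top [([np.int32(249), np.int32(163), np.int32(65), np.int32(59), np.int32(2054)], [np.float64(281.0), np.float64(192.0)]), ([np.int32(77), np.int32(174), np.int32(97), np.int32(61), np.int32(2966)], [np.float64(140.0), np.float64(205.0)]), ([np.int32(84), np.int32(216), np.int32(12), np.int32(3), np.int32(24)], [np.float64(91.0), np.float64(217.0)]), ([np.int32(230), np.int32(220), np.int32(5), np.int32(11), np.int32(22)], [np.float64(232.0), np.float64(225.0)]), ([np.int32(58), np.int32(234), np.int32(96), np.int32(150), np.int32(10397)], [np.float64(104.0), np.float64(305.0)]), ([np.int32(154), np.int32(252), np.int32(4), np.int32(27), np.int32(46)], [np.float64(155.0), np.float64(26
[... 793 characters left out ...]
t64(108.0)]), ([np.int32(0), np.int32(108), np.int32(13), np.int32(14), np.int32(124)], [np.float64(5.0), np.float64(114.0)]), ([np.int32(218), np.int32(133), np.int32(36), np.int32(23), np.int32(578)], [np.float64(237.0), np.float64(145.0)]), ([np.int32(71), np.int32(197), np.int32(6), np.int32(4), np.int32(15)], [np.float64(73.0), np.float64(198.0)]), ([np.int32(227), np.int32(198), np.int32(53), np.int32(39), np.int32(1109)], [np.float64(254.0), np.float64(217.0)]), ([np.int32(7), np.int32(241), np.int32(10), np.int32(7), np.int32(33)], [np.float64(12.0), np.float64(243.0)])]h.py:18: RuntimeWarning: invalid value encountered in divide
  return np.array([(q*xx).sum(),(q*yy).sum()])/q.sum()
```

```bash
python3 -c "
from h import *
print(env.get_obs()['force'],env.sign_off())"
```

```text
the job is handed in; nothing more can be done
[0.0586616  0.15632322 0.10170144] None
```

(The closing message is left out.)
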